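Divert socket inserts into the tray

ROBOT

A 6-joint arm with a two-finger parallel gripper is mounted at the origin on the work surface. World frame = base frame: x ahead of the robot, y to its left, z up, the work surface at z = 0. Lengths are in m, angles in degrees, forces in N, time in s.
With the tool pointing down it reaches from about 0.275 to 1 m from the base axis. Payload 8.4 kg.
Tool frame: the origin (TCP) lies on the centre line of the jaws, within the pads' length; the fingertips stand 25 mm ahead of it and the grasp point (between the pads) lies 6 mm ahead of it (ctrl.finger_overhang is the distance from the TCP to the fingertips, in m); z points along the fingers, y is the direction in which the jaws open and shut (so a half turn about z gives the same grasp; the last joint's range is limited). The gripper opens to 85 mm and grips with 20 to 120 N. Pads are 22 mm wide; open, the fingers measure 114 mm over their backs; the gripper's body (76 mm by 85 mm) begins 54 mm behind the grasp point. The pads swing forward as they close: fully open they stand 13 mm farther back than shut.
Start: joints at [-67.632, 20.225, 93.587, -0, 66.188, -0.138], TCP at [0.239, -0.577, 0.256] pointing down, gripper open.
Joint ranges: [-150.9, 150.9], [-52.94, 120.26], [3.33, 152.33], [-74.26, 254.26], [0, 154.13], [-172.89, 172.89]. Speed limits (degrees/s): [127.2, 127.2, 159.86, 180, 180, 180].

INTERFACE

Orientations are given as a 3x3 rotation matrix whose columns are the frame's x, y, z axes.
In Python, from workcell import ctrl gives the robot as it stands.
- The arm moves only by the shell command python3 -m pendant 'ROWS'. ROWS is JSON, a list that holds one entry, the list of rows, each a list of 7 numbers: the turn, a rotation vector about the tool's x, y, z each as a share of 180 degrees, from -1 to 1, then the shift along the tool's x, y, z each as a share of 0.2 m, from -1 to 1, then the opening, from -1 (shut) to 1 (fully open), so that 0 is half open. A call has 1 to 5 rows; each row is the pose to reach, as a shift and turn from the pose measured when the call began, along the tool's axes at that moment, turning the shorter way round; what a row does not reach only later rows make up. A row lasts 1/12 s, in which the tool goes at most 41.7 mm and 7.16 degrees, less where a joint would pass 70% of its speed; a pose out of reach is approached as far as the arm can. A call with a number of a shift or a turn outside -1 to 1 is refused whole. A call with a gripper value outside its range is refused whole. The fingers move at their own pace and stop on an object; the grip force is fixed at half the most. Time passes only in rows, so rows that repeat a pose let the fingers close. It gives the time, the measured TCP pose, the force and the opening at its end, in the units of the state.
- ctrl.get_state(): the state, without advancing time (a new reading comes with each control period).
- ctrl.capture(name): name is "scene" or "top" or "wrist"; returns the picture (400x640x3 uint8, red, green, blue); there is no depth.
- ctrl.calibration(name): a dict with "fx", "fy", "cx", "cy" (pixels), "cam_to_world" (4x4, takes a point from camera to world coordinates); the wrist camera has in their place "mount" (4x4, takes a point from camera to tool coordinates, whose origin is the TCP and whose axes are the flange's). Camera axes: x right, y up, looking along -z (the intrinsics and any distortion apply to the point x, -y, -z); pixel columns grow to the right and rows downward; lengths in m; the calibration is good to about 2 mm. A picture is of the moment at which its call begins: read the wrist's pose just before it. calibration takes no time and is no camera call.
- ctrl.finish_job(): hands the job in, once; it reports no verdict.
The state is a dict: "t": time; "qpos": joint angles; "joint_velocities": joint speeds; "joint_torque": joint torques, N m; "tcp_pos": TCP position; "orientation": TCP orientation; "wrist_force": force on the tool from outside, world axes, zero at the start; "ft_torque": the same for the moment, N m; "width": finger opening in m.
Only numpy, scipy, OpenCV 4.12 (cv2) and the standard library are available. Lean on these libraries where they do the work, as an engineer would, in place of code of your own. Each camera call takes 0.05 s, during which the arm holds its last target.

TASK

The pick-up lane of the feeder is full and its queue has backed up onto the seesaw gate. Push the empty wooden tray along its rails right up to the stop, so that it stands under the open chute, then press the raised end of the seesaw gate fully down so that the two waiting socket inserts roll down that chute into the tray. Only push and press: lift nothing, do not touch the inserts yourself, and leave the full lane and the other things on the bench as they are.

Things in the scene. Friction and masses are not known exactly. Their poses are not given: they have to be found in the camera images.
- feeder: fixed metal parts feeder. Origin on the bench under the gate's pivot, z up; the side towards -x faces the robot. From the pivot (axis along x, 110 mm up) the full closed lane runs to +y and the open chute to -y, both sloping down outwards (0.13 and 0.2 rad), channels 66 mm wide with low sides. Two pivot uprights at x = +-45 mm (44 mm wide in y) reach 122 mm up
- mouth (a point): middle of the open chute's lower end, on its deck, 64 mm above the bench, at x = 0, y = -210 mm of the feeder. Underside of the chute there 58 mm, tops of its side walls about 83 mm above the bench
- dock (a point): centre of the tray's place on the bench, at x = 0, y = -270 mm of the feeder, whose axes it has. The tray touches the stop when its centre is 1 mm beyond this point in x. Rails on the bench run along x at 85 mm either side, 12 mm wide, 14 mm high, from 205 mm before this point to the stop; the stop is a bar across their far end, 22 mm high, its face 76 mm beyond this point
- tray: loose open plywood tray, 150 x 150 mm outside, 50 mm high, walls 8 mm, 0.4 kg, on the bench between the rails (4 mm play either side); at the start pulled out 50 to 85 mm towards the robot (-x of the feeder). Origin at the centre of its underside, axes as the feeder's. It is pushed in on the outside of its near (-x) wall, at the middle
- gate (a joint): seesaw gate, a steel channel 200 mm long, 66 mm wide, on a pivot at its middle. 0 = leaning down to the full lane (+y of the feeder; the start), 0.13 = level, 0.33 rad = at its end stop, leaning down to the open chute (-y). The pivot is stiff: the gate stays where it is left; 2 to 4 N on a paddle moves it
- paddle (a point): where to press: top face of the flat steel paddle at the gate's raised (-y) end; moves with the gate. The paddle is 42 mm wide (y), 6 mm thick and sticks out towards the robot from x = -31 to -95 mm of the feeder; the point is at x = -72 mm, 75 mm from the pivot. About 120 mm above the bench at the start, 95 mm when fully down. A twin is on the low end
- wait1: grey moulded socket insert, a plain cylinder 40 mm in diameter and 44 mm long, 50 g, axis along the feeder's x so that it rolls along the feeder's y; origin at its centre; its frame turns as it rolls. First of the two waiting on the gate, next to the full lane
- wait2: grey moulded socket insert, a plain cylinder 40 mm in diameter and 44 mm long, 50 g, axis along the feeder's x so that it rolls along the feeder's y; origin at its centre; its frame turns as it rolls. Second of the two waiting on the gate, nearer its pivot
- lane1: grey moulded socket insert, a plain cylinder 40 mm in diameter and 44 mm long, 50 g, axis along the feeder's x so that it rolls along the feeder's y; origin at its centre; its frame turns as it rolls. In the full lane, next to the gate
- lane2: grey moulded socket insert, a plain cylinder 40 mm in diameter and 44 mm long, 50 g, axis along the feeder's x so that it rolls along the feeder's y; origin at its centre; its frame turns as it rolls. In the middle of the full lane
- lane3: grey moulded socket insert, a plain cylinder 40 mm in diameter and 44 mm long, 50 g, axis along the feeder's x so that it rolls along the feeder's y; origin at its centre; its frame turns as it rolls. At the closed end of the full lane
- strip: bystander: finished grey power strip with four round sockets, 260 x 58 x 38 mm, lying loose; origin at the centre of its underside, x along its length
- roll: bystander: roll of blank paper labels standing on its flat side, 90 mm across, 40 mm high, bore 60 mm; origin at the centre of its underside
- jar: bystander: white jar with a grey cap, 64 mm across, 85 mm high; origin at the centre of its underside
Things that resemble listed ones, but are neither listed nor needed, are in the scene too. Several things have the shape of the tray; the one meant has the colours described above. What is shaped like the wait1 but yellow is not meant.

How it is judged (in metres and radians):
On the way, in this order (a step that is already met when the one before it is completed fails the run):
1. the tray is pushed in to its stop (within 10 mm) (x of tray in the frame of dock above -0.01 m), for 0.2 s.
2. the gate is rocked over to the open chute (value of joint gate above 0.28 rad), for 0.1 s.
At the end, for the whole second after the job is handed in: The tray is within 10 mm of its place at the stop, the gate is rocked over (joint above 0.28 of 0.33 rad), both waiting inserts lie at rest in the tray, and the three inserts of the full lane are within 20 mm of where they were (x of tray in the frame of dock above -0.01 m and value of joint gate above 0.28 rad and linear speed of each of tray, wait1, wait2 below 0.02 m/s and x of wait1 in the frame of tray between -0.072 and 0.072 m and y of wait1 in the frame of tray between -0.072 and 0.072 m and z of each of wait1, wait2 in the frame of tray below 0.055 m and x of wait2 in the frame of tray between -0.072 and 0.072 m and y of wait2 in the frame of tray between -0.072 and 0.072 m and distance of each of lane1, lane2, lane3 from where it was at the start of the episode below 0.02 m); the robot touches nothing.
It fails at once if the robot touches a socket insert (contact force between any of wait1, wait2, lane1, lane2, lane3 and the arm above 0.3 N or contact force between any of wait1, wait2, lane1, lane2, lane3 and the fingers above 0.3 N).
It fails at once if a socket insert is lifted (height (world z) of any of wait1, wait2, lane1, lane2, lane3 above 0.19 m).
It fails at once if the tray is lifted or tipped (height (world z) of tray above 0.012 m or angle between tray's own z axis and vertical above 0.12 rad).
It fails at once if the power strip, paper roll or jar is disturbed (distance of any of strip, roll, jar from where it was at the start of the episode above 0.015 m).
It also fails if it takes over 48 s, if anything falls off the work surface, if the arm or the gripper's body presses on something with over 40 N, if the wrist force passes 120 N, or if a joint passes its speed limit or range.

## Working session

There is one attempt and no reset: what is moved stays moved. The work goes in short steps, Python scripts to look and compute and a shell command to move; the robot and the scene stay as the last step left them, time stands still between calls to the robot, and variables do not carry over. Pictures are saved under pics/ and viewed, and the job is handed in when it is done.

```bash
ls; mkdir -p pics; python3 - <<'E'
from workcell import ctrl
import cv2,numpy as np
s=ctrl.get_state();print(s)
for n in("scene","top","wrist"):
    im=ctrl.capture(n);cv2.imwrite(f"pics/{n}0.png",im[:,:,::-1]);c=ctrl.calibration(n)
    print(n,{k:(np.round(v,4).tolist() if not isinstance(v,str) else v) for k,v in c.items()})
print(ctrl.finger_overhang)
E
```

```text
pics
{'t': 0.0, 'qpos': array([-6.76329345e+01,  2.02636660e+01,  9.36303189e+01,  1.67919210e-03,
        6.61875371e+01, -1.37881044e-01]), 'joint_velocities': array([-0.0371904 ,  0.05297431, -0.00589507, -0.03824165, -0.04241573,
        0.06701697]), 'joint_torque': array([-1.77830152e-03, -6.05261636e+01, -3.42063153e+01,  9.09610947e-06,
        9.50924645e-03, -4.13106000e-05]), 'tcp_pos': array([ 0.23905897, -0.57698397,  0.25553952]), 'orientation': array([[ 9.23851035e-01,  3.82751875e-01, -5.16645780e-04],
       [ 3.82752223e-01, -9.23850084e-01,  1.32598397e-03],
       [ 3.02196037e-05, -1.42275898e-03, -9.99998987e-01]]), 'wrist_force': array([-0.20872772, -0.56581551,  0.03578444]), 'ft_torque': array([-0.03386056, -0.00217302,  0.01942889]), 'width': 0.08514395621748279}
scene {'fx': 470.2988, 'fy': 470.2988, 'cx': 319.727, 'cy': 206.137, 'cam_to_world': [[-0.695, -0.4368, 0.5711, 1.418], [0.719, -0.4248, 0.5501, 0.6844], [0.0023, 0.793, 0.6093, 0.9675], [0.0, 0.0, 0.0, 1.0]]}
top {'fx': 425.1192, 'fy': 425.1192, 'cx': 317.4158, 'cy': 198.3248, 'cam_to_world': [[-0.0158, 0.9948, -0.1004, 0.4345], [-0.9999, -0.0162, -0.0033, -0.0904], [-0.0049, 0.1003, 0.9949, 1.5684], [0.0, 0.0, 0.0, 1.0]]}
wrist {'fx': 279.4643, 'fy': 279.4643, 'cx': 320.4947, 'cy': 200.5567, 'mount': [[0.0001, 0.963, 0.2697, 0.0696], [1.0, 0.0002, -0.0012, -0.0004], [-0.0012, 0.2697, -0.963, -0.1187], [0.0, 0.0, 0.0, 1.0]]}
0.025
```

View pics/scene0.png

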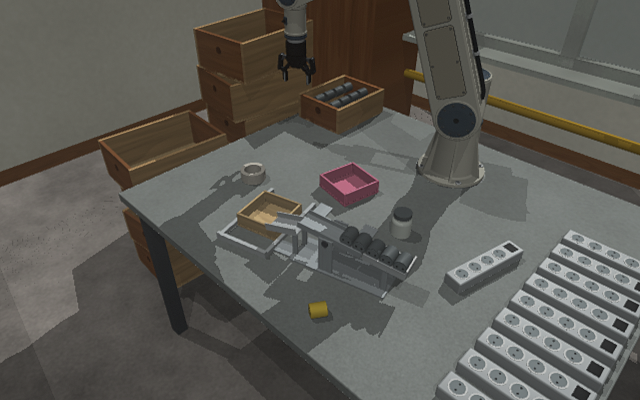

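View pics/top0.png

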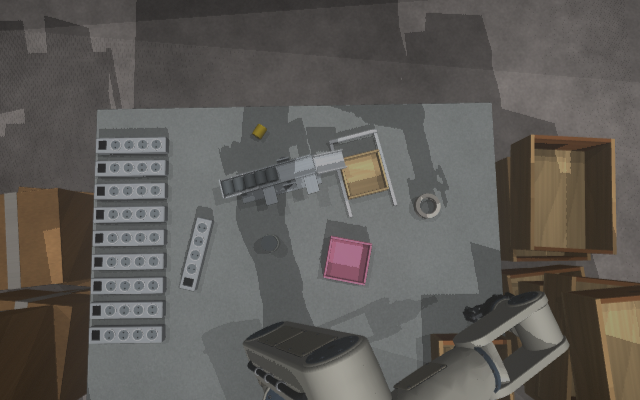

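View pics/wrist0.png

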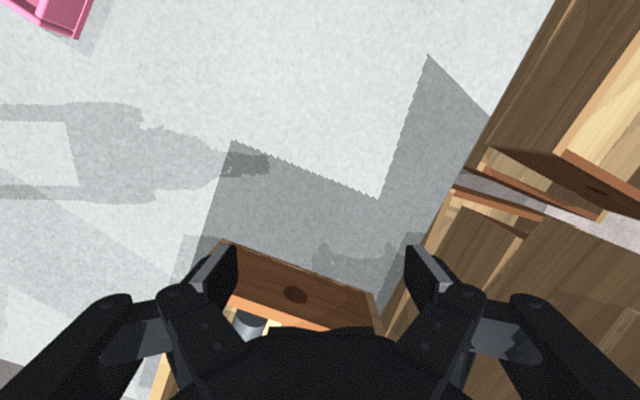

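Candidates for the tray:
- The wooden tray between rails, top (363,175). This one matches.
- The pink tray (347,260), which has the wrong colour.
- The drawer holding inserts (475,345) and the drawers off the bench (570,195), which are not between rails.

The yellow cylinder (259,132) isn't one of the inserts. Next is a close crop of the feeder.

```bash
python3 - <<'E'
import cv2
a=cv2.imread("pics/top0.png")[115:225,210:410];cv2.imwrite("pics/topc.png",cv2.resize(a,None,fx=4,fy=4,interpolation=cv2.INTER_CUBIC))
a=cv2.imread("pics/scene0.png")[170:310,205:425];cv2.imwrite("pics/scenec.png",cv2.resize(a,None,fx=3.6,fy=3.6,interpolation=cv2.INTER_CUBIC))
E
```

```text
(no output)
```

View pics/topc.png

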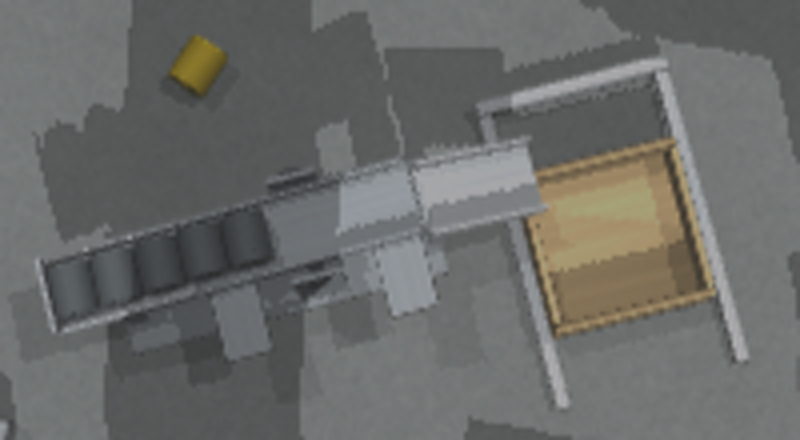

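View pics/scenec.png

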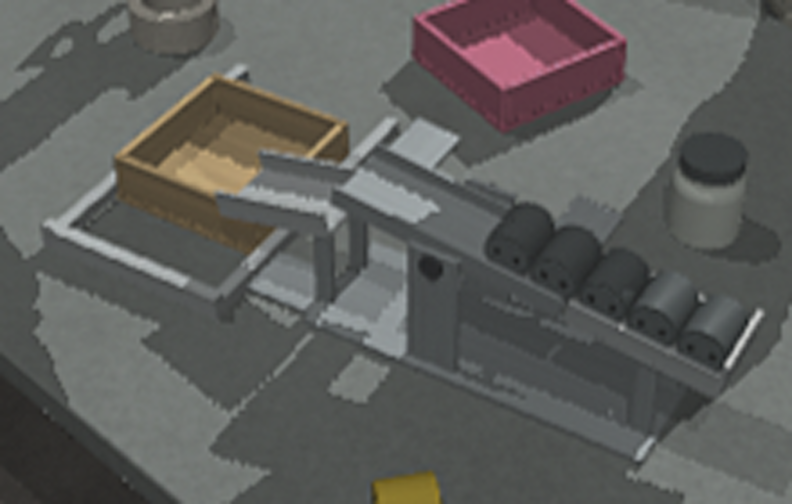

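```bash
cat > h.py <<'E'
import numpy as np,cv2
from workcell import ctrl
def ray(n,u,v,z,T=None):
    c=ctrl.calibration(n)
    T=c["cam_to_world"] if T is None else T
    T=np.array(T);d=T[:3,:3]@np.array([(u-c["cx"])/c["fx"],-(v-c["cy"])/c["fy"],-1.]);o=T[:3,3]
    return o+d*(z-o[2])/d[2]
def proj(n,p,T=None):
    c=ctrl.calibration(n);T=np.array(c["cam_to_world"] if T is None else T)
    q=np.linalg.inv(T)@np.append(p,1);return np.array([c["cx"]+c["fx"]*q[0]/-q[2],c["cy"]-c["fy"]*q[1]/-q[2]])
def wristT(s):
    A=np.eye(4);A[:3,:3]=s["orientation"];A[:3,3]=s["tcp_pos"];return A@np.array(ctrl.calibration("wrist")["mount"])
E
python3 - <<'E'
from h import *
P=lambda x,y,z:ray("top",209.6+x/4,114.6+y/4,z)
L=dict(trNL=(558,333,.05),trNR=(714,293,.05),trFR=(677,142,.05),rlL=(562,405,.014),rlR=(740,358,.014),stL=(480,105,.022),stR=(665,62,.022),
 p1=(375,240,.12),p2=(425,235,.12),p3=(438,308,.12),p4=(393,318,.12),closedN=(55,331,.06),closedF=(40,262,.06))
Q={k:P(*v) for k,v in L.items()}
for k,v in Q.items():print(k,v.round(4))
ang=lambda a,b:np.degrees(np.arctan2(*(Q[b]-Q[a])[[1,0]]))
print("x axis",ang('trNR','trFR'),"y-90",ang('trNR','trNL')-90,ang('rlR','rlL')-90,ang('stR','stL')-90,ang('closedN','closedF'))
c=lambda s,u,v,k:None
for n,(u,v),z in (("scene",(205+347/3.6,170+128/3.6),.05),("scene",(205+218/3.6,170+75/3.6),.05),("scene",(205+118/3.6,170+157/3.6),.05)):print(ray(n,u,v,z).round(4))
E
```

```text
trNL [ 0.5875 -0.1991  0.05  ]
trNR [ 0.6214 -0.3401  0.05  ]
trFR [ 0.7599 -0.3111  0.05  ]
rlL [ 0.5249 -0.2038  0.014 ]
rlR [ 0.5654 -0.3679  0.014 ]
stL [ 0.8038 -0.1339  0.022 ]
stR [ 0.8416 -0.3063  0.022 ]
p1 [ 0.6635 -0.0385  0.12  ]
p2 [ 0.6672 -0.0816  0.12  ]
p3 [ 0.6037 -0.0918  0.12  ]
p4 [ 0.5957 -0.0531  0.12  ]
closedN [0.5956 0.2504 0.06  ]
closedF [0.6581 0.2642 0.06  ]
x axis 11.84569269237669 y-90 13.498887513615799 13.859371626095466 12.348341098750325 12.518666025052946
[ 0.5967 -0.1883  0.05  ]
[ 0.6238 -0.3322  0.05  ]
[ 0.7647 -0.3015  0.05  ]
```

```bash
cat >> h.py <<'E'
from scipy.spatial.transform import Rotation as R
def go(p,yaw):
    s=ctrl.get_state();O=s["orientation"];t=np.radians(yaw)
    G=np.array([[np.cos(t),np.sin(t),0],[np.sin(t),-np.cos(t),0],[0,0,-1]])
    rv=R.from_matrix(O.T@G).as_rotvec()/np.pi; d=O.T@(np.array(p)-s["tcp_pos"])/.2
    print("t",s["t"],"tcp",s["tcp_pos"].round(4),"F",s["wrist_force"].round(1),"w",round(s["width"],4),"row",rv.round(4),d.round(4))
E
python3 -c "
from h import *
go([.555,-.278,.2],13)
print(ray('top',428,207,.04),ray('top',347,260,.05))"
```

```text
t 0.15 tcp [ 0.2391 -0.5771  0.2557] F [-0.7 -0.  -1. ] w 0.0852 row [-0.0003  0.      0.0528] [ 2.0316 -0.7768  0.2794]
[ 0.55079837 -0.48309967  0.04      ] [ 0.36675671 -0.18657461  0.05      ]
```

```bash
python3 -m pendant '[[[0,0,0.053,1,-0.39,0.1,-1],[0,0,0.053,1,-0.39,0.1,-1],[0,0,0.053,1,-0.39,0.1,-1],[0,0,0.053,1,-0.39,0.1,-1],[0,0,0.053,1,-0.39,0.1,-1]]]'; python3 -c "
from h import *
go([.555,-.278,.2],13)"
```

```text
t: 0.57
tcp_pos: [0.3888, -0.4328, 0.2363]
orientation: [[0.975, 0.224, -0.001], [0.224, -0.975, 0.001], [-0.0, -0.001, -1.0]]
wrist_force: [0.3, -0.9, 0.1]
width: 0.0257
t 0.5667 tcp [ 0.3888 -0.4328  0.2363] F [ 0.3 -0.9  0.1] w 0.0257 row [-0.0004  0.0001 -0.0004] [ 0.9832 -0.5683  0.182 ]
```

```bash
python3 -m pendant '[[[0,0,0,0.98,-0.57,0.18,-1],[0,0,0,0.98,-0.57,0.18,-1],[0,0,0,0.98,-0.57,0.18,-1],[0,0,0,0.98,-0.57,0.18,-1],[0,0,0,0.98,-0.57,0.18,-1]]]';python3 -m pendant '[[[0,0,0,0.1,-0.06,0.02,-1],[0,0,0,0.1,-0.06,0.02,-1]]]'; python3 - <<'E'
from h import *
go([.555,-.278,.2],13)
s=ctrl.get_state();im=ctrl.capture("wrist");cv2.imwrite("pics/w1.png",im[:,:,::-1]);np.save("T1.npy",wristT(s))
E
```

```text
t: 0.98
tcp_pos: [0.5389, -0.2916, 0.2036]
orientation: [[0.975, 0.224, -0.001], [0.224, -0.975, 0.001], [-0.0, -0.001, -1.0]]
wrist_force: [0.9, -1.6, 0.0]
width: 0.0
t: 1.15
tcp_pos: [0.5584, -0.2716, 0.1983]
orientation: [[0.974, 0.227, -0.001], [0.227, -0.974, 0.003], [-0.0, -0.003, -1.0]]
wrist_force: [-0.1, -0.3, -0.1]
width: 0.0
t 1.15 tcp [ 0.5584 -0.2716  0.1983] F [-0.1 -0.3 -0.1] w 0.0 row [-0.001   0.0001  0.0008] [-0.0239  0.0275 -0.0087]
```

View pics/w1.png

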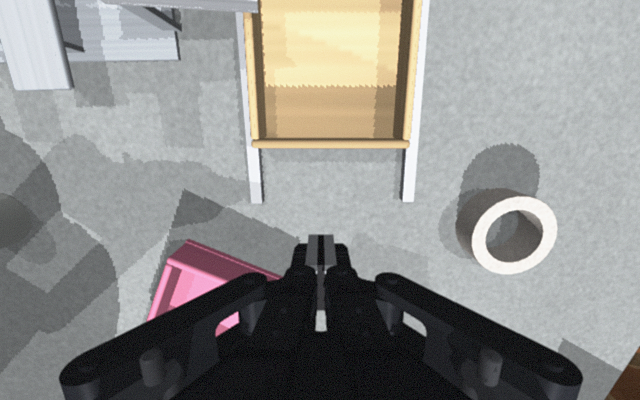

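```bash
python3 - <<'E'
from h import *
T=np.load("T1.npy");P=lambda u,v,z:ray("wrist",u,v,z,T)
L=dict(trNL=(253,147,.05),trNR=(411,147,.05),rlLi=(263,203,.014),rlLo=(250,203,.014),rlRi=(402,201,.014),rlRo=(415,201,.014),padNL=(15,91,.12),padNR=(73,89,.12))
Q={k:P(*v) for k,v in L.items()}
for k,v in Q.items():print(k,v.round(4))
d=Q['trNL']-Q['trNR'];print(np.linalg.norm(d),np.degrees(np.arctan2(d[1],d[0]))-90)
d=Q['rlLo']-Q['rlRo'];print(np.linalg.norm(d),np.degrees(np.arctan2(d[1],d[0]))-90)
m=(Q['rlLo']+Q['rlRo'])/2;t=np.radians(12.8);x=np.array([np.cos(t),np.sin(t),0]);y=np.array([-np.sin(t),np.cos(t),0])
dock=m+.205*x;tr=(Q['trNL']+Q['trNR'])/2;f=dock+.27*y
print("dock",dock,"tray near",tr,"feeder",f,"paddle",f-.072*x-.075*y,"rel",(tr-dock)@x+.075,(tr-dock)@y)
print("pre",tr-.04*x)
for h in(dock,): pass
print("final near",dock-.075*x)
E
```

```text
trNL [ 0.5896 -0.1982  0.05  ]
trNR [ 0.6235 -0.3431  0.05  ]
rlLi [ 0.5257 -0.2117  0.014 ]
rlLo [ 0.5223 -0.1974  0.014 ]
rlRi [ 0.5637 -0.3637  0.014 ]
rlRo [ 0.567 -0.378  0.014]
padNL [ 0.5994 -0.0541  0.12  ]
padNR [ 0.6094 -0.0914  0.12  ]
0.1487365269134756 13.159746326564175
0.18598996534244483 13.903702455521355
dock [ 0.74456264 -0.24227257  0.014     ] tray near [ 0.60653602 -0.27063667  0.05      ] feeder [0.68474454 0.02101776 0.014     ] paddle [ 0.63114993 -0.06806994  0.014     ] rel -0.06588058660914474 0.0029203575874953173
pre [ 0.56753005 -0.27949861  0.05      ]
final near [ 0.67142644 -0.25888871  0.014     ]
```

```bash
python3 -c "
from h import *
go([.563,-.281,.048],13)"
```

```text
t 1.2 tcp [ 0.5569 -0.2733  0.1986] F [ 0.2 -0.5 -0.4] w 0.0005 row [-0.0007  0.0004  0.0008] [0.0221 0.0464 0.753 ]
```

```bash
python3 -m pendant '[[[0,0,0,0.022,0.046,0.2,-1],[0,0,0,0.022,0.046,0.35,-1],[0,0,0,0.022,0.046,0.5,-1],[0,0,0,0.022,0.046,0.65,-1],[0,0,0,0.022,0.046,0.75,-1]]]'
python3 -m pendant '[[[0,0,0,0,0,0,-1],[0,0,0,0,0,0,-1]]]'; python3 - <<'E'
from h import *
t=np.radians(13);x=np.array([np.cos(t),np.sin(t),0])
go([.563,-.281,.048],13)
go(np.array([.6715,-.2590,.048])-.012*x,13)
s=ctrl.get_state();im=ctrl.capture("wrist");cv2.imwrite("pics/w2.png",im[:,:,::-1])
E
```

```text
t: 1.62
tcp_pos: [0.5609, -0.2814, 0.046]
orientation: [[0.974, 0.226, -0.004], [0.226, -0.974, 0.003], [-0.004, -0.004, -1.0]]
wrist_force: [-0.4, 0.1, 0.3]
width: -0.0002
t: 1.78
tcp_pos: [0.5591, -0.2817, 0.0449]
orientation: [[0.974, 0.226, -0.008], [0.226, -0.974, 0.004], [-0.006, -0.006, -1.0]]
wrist_force: [-0.5, -0.5, 0.0]
width: -0.0002
t 1.7833 tcp [ 0.5591 -0.2817  0.0449] F [-0.5 -0.5  0. ] w -0.0002 row [-0.0019  0.0021  0.0002] [ 0.02    0.0007 -0.0156]
t 1.7833 tcp [ 0.5591 -0.2817  0.0449] F [-0.5 -0.5  0. ] w -0.0002 row [-0.0019  0.0021  0.0002] [ 0.5133  0.0159 -0.0189]
```

View pics/w2.png

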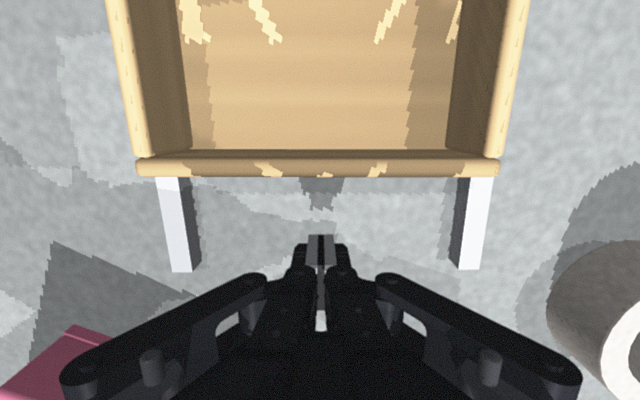

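```bash
python3 -m pendant '[[[-0.002,0.002,0,0.05,0,-0.015,-1],[-0.002,0.002,0,0.1,0,-0.015,-1],[-0.002,0.002,0,0.13,0,-0.015,-1],[-0.002,0.002,0,0.16,0,-0.015,-1],[-0.002,0.002,0,0.18,0.005,-0.015,-1]]]'
python3 -m pendant '[[[0,0,0,0.03,0,0,-1],[0,0,0,0.06,0,0,-1],[0,0,0,0.09,0,0,-1],[0,0,0,0.12,0,0,-1],[0,0,0,0.15,0,0,-1]]]'
python3 - <<'E'
from h import *
t=np.radians(13);x=np.array([np.cos(t),np.sin(t),0])
go(np.array([.6715,-.2590,.046])-.012*x,13)
E
```

```text
t: 2.25
tcp_pos: [0.5964, -0.2746, 0.05]
orientation: [[0.974, 0.226, 0.002], [0.227, -0.974, -0.002], [0.002, 0.002, -1.0]]
wrist_force: [-5.8, -0.1, 4.9]
width: 0.0003
t: 2.67
tcp_pos: [0.6255, -0.2677, 0.05]
orientation: [[0.974, 0.227, 0.001], [0.227, -0.974, -0.002], [0.0, 0.002, -1.0]]
wrist_force: [-5.1, -1.4, 3.8]
width: -0.0004
t 2.6667 tcp [ 0.6255 -0.2677  0.05  ] F [-5.1 -1.4  3.8] w -0.0004 row [ 0.0006 -0.0001  0.0006] [0.174  0.0095 0.0201]
```

```bash
python3 -m pendant '[[[0,0,0,0.03,0.002,0,-1],[0,0,0,0.06,0.004,0,-1],[0,0,0,0.09,0.006,0,-1],[0,0,0,0.11,0.008,0,-1],[0,0,0,0.13,0.008,0,-1]]]'
python3 -m pendant '[[[0,0,0,0.015,0,0,-1],[0,0,0,0.03,0,0,-1],[0,0,0,0.04,0,0,-1],[0,0,0,0.05,0,0,-1],[0,0,0,0.06,0,0,-1]]]'
python3 - <<'E'
from h import *
t=np.radians(13);x=np.array([np.cos(t),np.sin(t),0])
go(np.array([.6715,-.2590,.046])-.012*x,13)
im=ctrl.capture("wrist");cv2.imwrite("pics/w3.png",im[:,:,::-1])
im=ctrl.capture("top");cv2.imwrite("pics/t3.png",cv2.resize(im[115:225,210:410,::-1],None,fx=4,fy=4,interpolation=2))
E
```

```text
t: 3.08
tcp_pos: [0.6511, -0.2634, 0.05]
orientation: [[0.974, 0.227, -0.0], [0.227, -0.974, -0.002], [-0.001, 0.002, -1.0]]
wrist_force: [-5.1, -1.8, 4.0]
width: -0.0001
t: 3.5
tcp_pos: [0.6607, -0.2611, 0.05]
orientation: [[0.974, 0.228, -0.005], [0.228, -0.974, -0.002], [-0.006, 0.001, -1.0]]
wrist_force: [-20.4, -6.9, 15.6]
width: 0.0001
t 3.5 tcp [ 0.6607 -0.2611  0.05  ] F [-20.4  -6.9  15.6] w 0.0001 row [0.0002 0.0018 0.0009] [-0.005   0.0021  0.02  ]
```

View pics/w3.png

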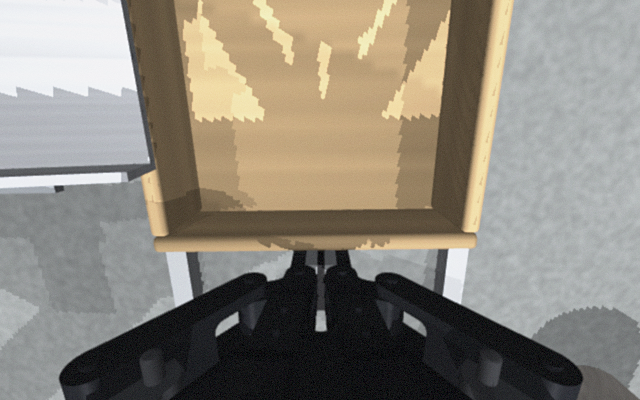

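View pics/t3.png

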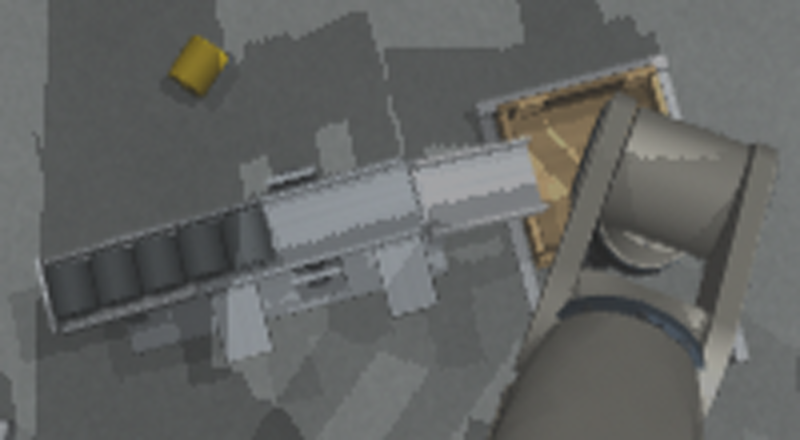

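Tray is at the stop: push force jumped to 20 N, and the top view shows its far wall at the stop bar. Now I back off and lift.

```bash
python3 -m pendant '[[[0,0.002,0,-0.05,0,0,-1],[0,0.002,0,-0.15,0,0,-1],[0,0.002,0,-0.25,0,-0.1,-1],[0,0.002,0,-0.25,0,-0.3,-1],[0,0.002,0,-0.25,0,-0.5,-1]]]'
python3 - <<'E'
from h import *
go([.627,-.069,.185],13)
im=ctrl.capture("wrist");cv2.imwrite("pics/w4.png",im[:,:,::-1])
E
```

```text
t: 4.02
tcp_pos: [0.611, -0.2719, 0.1497]
orientation: [[0.974, 0.227, -0.002], [0.227, -0.974, 0.002], [-0.002, -0.002, -1.0]]
wrist_force: [2.1, -0.0, -0.5]
width: 0.0004
t 4.0167 tcp [ 0.611  -0.2719  0.1497] F [ 2.1 -0.  -0.5] w 0.0004 row [-0.0006  0.0005  0.0005] [ 0.3077 -0.9705 -0.1751]
```

View pics/w4.png

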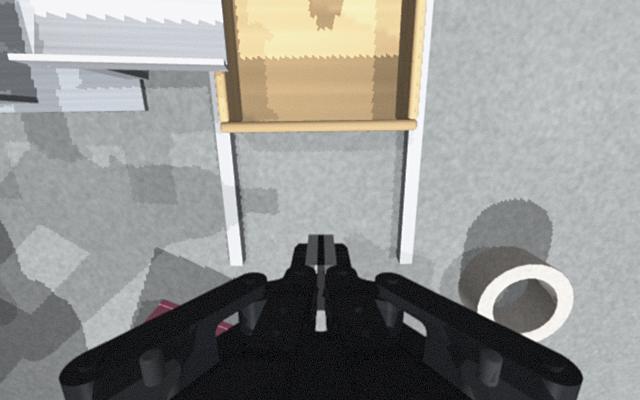

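```bash
python3 -m pendant '[[[0,0,0,0,-0.1,-0.2,-1],[0,0,0,0.05,-0.3,-0.25,-1],[0,0,0,0.05,-0.5,-0.25,-1],[0,0,0,0.05,-0.7,-0.25,-1],[0,0,0,0.05,-0.9,-0.25,-1]]]'
python3 -m pendant '[[[0,0,0,0,-0.05,0,-1],[0,0,0,0,-0.05,0,-1]]]'
python3 - <<'E'
from h import *
go([.627,-.069,.165],13)
s=ctrl.get_state();np.save("T5.npy",wristT(s))
im=ctrl.capture("wrist");cv2.imwrite("pics/w5.png",im[:,:,::-1])
E
```

```text
t: 4.48
tcp_pos: [0.5856, -0.0962, 0.2096]
orientation: [[0.974, 0.226, 0.014], [0.226, -0.974, -0.004], [0.012, 0.007, -1.0]]
wrist_force: [-0.1, -0.1, -0.1]
width: -0.0
t: 4.65
tcp_pos: [0.5835, -0.0834, 0.2099]
orientation: [[0.973, 0.229, 0.015], [0.229, -0.973, -0.003], [0.014, 0.006, -1.0]]
wrist_force: [-0.8, -0.1, -0.3]
width: -0.0001
t 4.65 tcp [ 0.5835 -0.0834  0.2099] F [-0.8 -0.1 -0.3] w -0.0001 row [ 0.002  -0.0044  0.0015] [ 0.2251 -0.0217  0.2274]
```

View pics/w5.png

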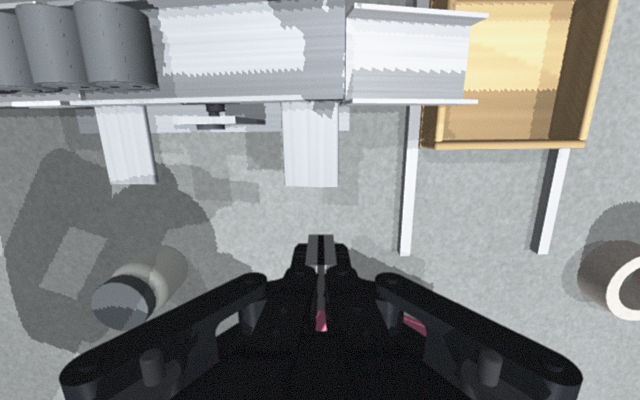

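```bash
python3 - <<'E'
from h import *
T=np.load("T5.npy");t=np.radians(13);x=np.array([np.cos(t),np.sin(t),0])
a,b=ray("wrist",285,187,.12,T),ray("wrist",338,187,.12,T);m=(a+b)/2;print(a,b,m+.022*x)
go(m+.022*x+[0,0,.035],13)
E
```

```text
[ 0.59979688 -0.0519092   0.12      ] [ 0.60904342 -0.0914085   0.12      ] [ 0.62585629 -0.06670992  0.12      ]
t 4.7 tcp [ 0.5841 -0.0852  0.2099] F [0.  0.4 0.9] w -0.0 row [ 0.0023 -0.0045  0.0013] [ 0.2206 -0.0443  0.2775]
```

```bash
python3 -m pendant '[[[0.002,-0.004,0.001,0.1,-0.04,0.1,-1],[0.002,-0.004,0.001,0.22,-0.044,0.15,-1],[0.002,-0.004,0.001,0.22,-0.044,0.2,-1],[0.002,-0.004,0.001,0.22,-0.044,0.24,-1],[0.002,-0.004,0.001,0.22,-0.044,0.24,-1]]]'
python3 - <<'E'
from h import *
go([.6259,-.0667,.155],13)
go([.6259,-.0667,.118],13)
im=ctrl.capture("wrist");cv2.imwrite("pics/w6.png",im[:,:,::-1])
E
```

```text
t: 5.12
tcp_pos: [0.6245, -0.0678, 0.1601]
orientation: [[0.974, 0.225, -0.002], [0.225, -0.974, -0.001], [-0.002, 0.0, -1.0]]
wrist_force: [-1.1, 0.5, -0.6]
width: 0.0001
t 5.1167 tcp [ 0.6245 -0.0678  0.1601] F [-1.1  0.5 -0.6] w 0.0001 row [0.0001 0.0006 0.    ] [ 0.0082 -0.0038  0.0257]
t 5.1167 tcp [ 0.6245 -0.0678  0.1601] F [-1.1  0.5 -0.6] w 0.0001 row [0.0001 0.0006 0.    ] [ 0.0086 -0.0038  0.2107]
```

View pics/w6.png

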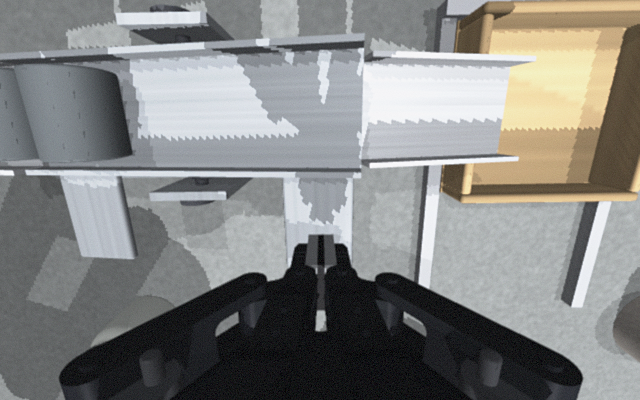

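```bash
python3 -m pendant '[[[0,0,0,0.008,0,0.05,-1],[0,0,0,0.008,0,0.08,-1],[0,0,0,0.008,0,0.11,-1],[0,0,0,0.008,0,0.14,-1],[0,0,0,0.008,0,0.17,-1]]]'
python3 -m pendant '[[[0,0,0,0,0,0.02,-1],[0,0,0,0,0,0.04,-1],[0,0,0,0,0,0.055,-1],[0,0,0,0,0,0.065,-1],[0,0,0,0,0,0.065,-1]]]'
python3 - <<'E'
from h import *
go([.6259,-.0667,.118],13)
im=ctrl.capture("wrist");cv2.imwrite("pics/w7.png",im[:,:,::-1])
E
```

```text
t: 5.58
tcp_pos: [0.6261, -0.0677, 0.1271]
orientation: [[0.974, 0.225, -0.0], [0.225, -0.974, -0.001], [-0.001, 0.001, -1.0]]
wrist_force: [0.1, 0.4, 4.5]
width: 0.0001
t: 6.0
tcp_pos: [0.6263, -0.0672, 0.1196]
orientation: [[0.974, 0.225, 0.0], [0.225, -0.974, -0.0], [0.0, 0.0, -1.0]]
wrist_force: [-20.7, 3.7, 56.1]
width: -0.0002
t 6.0 tcp [ 0.6263 -0.0672  0.1196] F [-20.7   3.7  56.1] w -0.0002 row [ 0.0001 -0.0001 -0.    ] [-0.0015 -0.0027  0.0082]
```

View pics/w7.png

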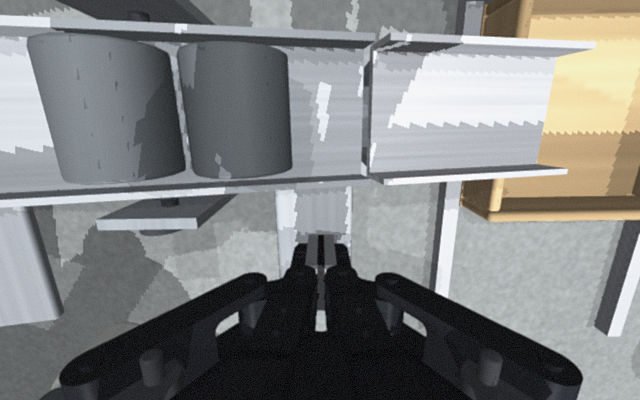

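Gate is at its end stop (56 N) and the inserts are rolling. I release straight up.

```bash
python3 -m pendant '[[[0,0,0,0,0,-0.02,-1],[0,0,0,0,0,-0.1,-1],[0,0,0,-0.05,0,-0.25,-1],[0,0,0,-0.2,0,-0.4,-1],[0,0,0,-0.3,0,-0.5,-1]]]'
python3 -m pendant '[[[0,0,0,0,0,0,-1],[0,0,0,0,0,0,-1],[0,0,0,0,0,0,-1],[0,0,0,0,0,0,-1],[0,0,0,0,0,0,-1]]]'
python3 -m pendant '[[[0,0,0,0,0,0,-1],[0,0,0,0,0,0,-1],[0,0,0,0,0,0,-1],[0,0,0,0,0,0,-1],[0,0,0,0,0,0,-1]]]'
python3 - <<'E'
from h import *
im=ctrl.capture("wrist");cv2.imwrite("pics/w8.png",im[:,:,::-1])
im=ctrl.capture("scene");cv2.imwrite("pics/s8.png",cv2.resize(im[170:310,205:425,::-1],None,fx=3.6,fy=3.6,interpolation=2))
E
```

```text
t: 6.47
tcp_pos: [0.5669, -0.0806, 0.2211]
orientation: [[0.974, 0.226, 0.001], [0.226, -0.974, -0.0], [0.001, 0.0, -1.0]]
wrist_force: [0.7, -0.2, 0.1]
width: 0.0
t: 6.88
tcp_pos: [0.567, -0.0803, 0.2197]
orientation: [[0.974, 0.226, -0.001], [0.226, -0.974, 0.0], [-0.001, -0.0, -1.0]]
wrist_force: [-0.1, 0.0, 0.2]
width: -0.0001
t: 7.3
tcp_pos: [0.567, -0.0803, 0.2195]
orientation: [[0.974, 0.226, -0.001], [0.226, -0.974, 0.0], [-0.001, -0.0, -1.0]]
wrist_force: [-0.3, 0.4, 0.9]
width: 0.0001
```

View pics/w8.png

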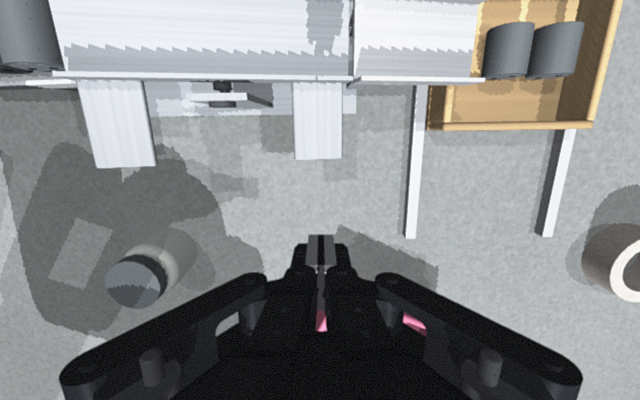

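View pics/s8.png

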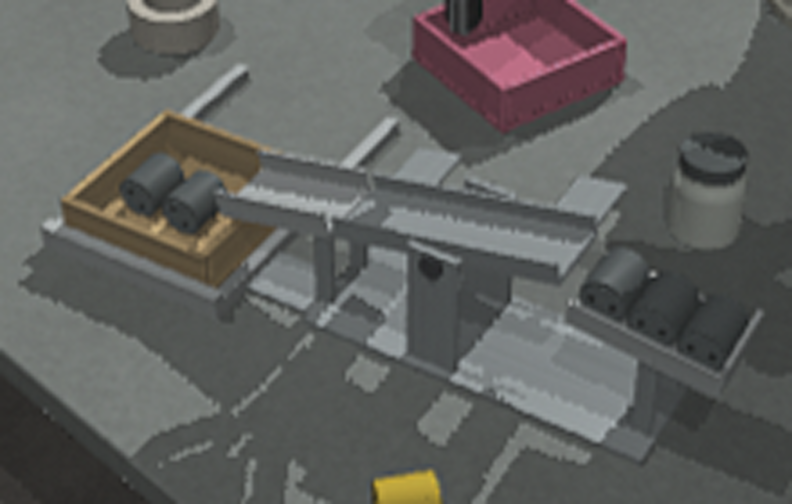

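Both inserts lie in the tray (w8 about (508,50) and (556,50)). The gate is over, three remain in the lane, and the tray is against the stop bar. I check for stillness before handing in.

```bash
python3 -m pendant '[[[0,0,0,0,0,0,-1],[0,0,0,0,0,0,-1],[0,0,0,0,0,0,-1],[0,0,0,0,0,0,-1],[0,0,0,0,0,0,-1]]]'
python3 -m pendant '[[[0,0,0,0,0,0,-1],[0,0,0,0,0,0,-1],[0,0,0,0,0,0,-1],[0,0,0,0,0,0,-1],[0,0,0,0,0,0,-1]]]'
python3 - <<'E'
from h import *
a=cv2.imread("pics/w8.png").astype(int);s=ctrl.get_state();im=ctrl.capture("wrist")[:,:,::-1]
d=np.abs(im.astype(int)-a)[0:140,420:630].max(2);print("changed px",(d>40).sum())
T=wristT(s);m=(ray("wrist",429,129,.05,T)+ray("wrist",592,128,.05,T))/2;t=np.radians(13);x=np.array([np.cos(t),np.sin(t),0])
print("tray x in dock",(m-[.7446,-.2423,.05])@x+.075)
t=ctrl.capture("top");cv2.imwrite("pics/t9.png",cv2.resize(t[115:225,210:410,::-1],None,fx=4,fy=4,interpolation=2))
E
```

```text
t: 7.82
tcp_pos: [0.567, -0.0803, 0.2197]
orientation: [[0.974, 0.226, -0.001], [0.226, -0.974, 0.0], [-0.001, -0.0, -1.0]]
wrist_force: [-0.4, -0.1, 0.6]
width: 0.0
t: 8.23
tcp_pos: [0.567, -0.0803, 0.2197]
orientation: [[0.974, 0.226, -0.001], [0.226, -0.974, 0.0], [-0.001, -0.0, -1.0]]
wrist_force: [1.1, -1.4, 0.2]
width: 0.0003
changed px 5
tray x in dock 0.0020199192080882222
```

View pics/t9.png

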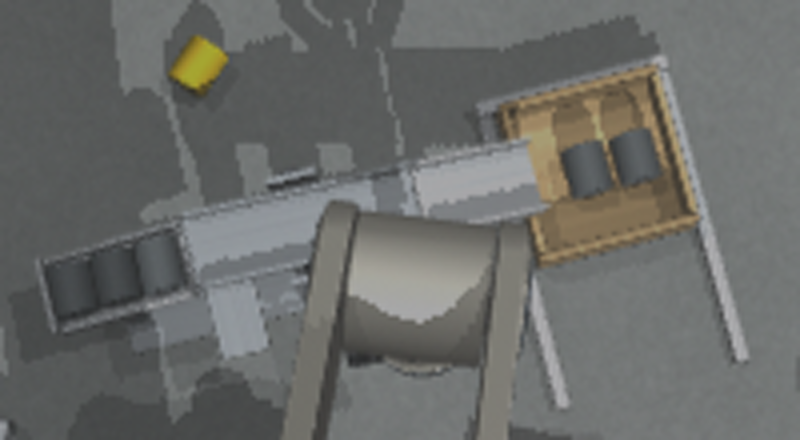

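```bash
python3 -c "
from workcell import ctrl
print(ctrl.finish_job())"
```

```text
the job is handed in; nothing more can be done
None
```

I pushed the wooden tray along its rails to the stop, then pressed the gate's raised paddle fully down. Both waiting inserts rolled down the chute into the tray. I then moved the arm clear and handed the job in at about 8.3 s; the hand-in reported no verdict.

- **Tray:** the push force rose to about 20 N at the stop. The last measurement put the tray at +2 mm in x of the dock, which agrees with touching the stop to within the calibration error.
- **Gate:** I pressed until it bottomed out, with a wrist force of about 56 N vertically (limit 120 N). In the last pictures it was still leaning to the open chute.
- **Inserts:** both lie in the tray. Wrist pictures about 0.9 s apart showed practically no change in the tray area, so they are at rest. The three inserts in the full lane look unmoved.
- **Bystanders:** in the pictures after the press, the roll and jar look to be where they were. The power strip was outside those views and the arm never went near it. I compared these by eye only.

No checks failed. My first tray corner readings from the scene and top cameras differed by about 8 mm, so I used close wrist-camera measurements for the moves instead.

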